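# Fill the engraver's magazine with seal heads

## Robot

A 6-joint arm with a two-finger parallel gripper is mounted at the origin on the work surface. World frame = base frame: x ahead of the robot, y to its left, z up, the work surface at z = 0. Lengths are in m, angles in rad, forces in N, time in s.
With the tool pointing down it reaches from about 0.325 to 0.9 m from the base axis. Payload 3.5 kg.
Tool frame: the origin (TCP) lies midway between the tips of the shut fingers; the grasp point (between the pads) lies 19 mm behind it; z points along the fingers, y is the direction in which the jaws open and shut (so a half turn about z gives the same grasp; the last joint's range is limited). The gripper opens to 85 mm and grips with 20 to 120 N. Pads are 22 mm wide; open, the fingers measure 114 mm over their backs; the gripper's body (76 mm by 85 mm) begins 54 mm behind the grasp point. The pads swing forward as they close: fully open they stand 13 mm farther back than shut.
Start: joints at [-1.255, 0.276, -0.026, 1.268, 0, 1.467], TCP at [0.254, -0.571, 0.231] pointing down, gripper open.
Joint ranges: [-3.12, 3.12], [-0.85, 1.88], [-1.08, 1.24], [-1.95, 2.15], [-1.57, 1.53], [-3.14, 3.14]. Speed limits (rad/s): [2.57, 2.57, 3.14, 3.14, 3.14, 3.14].

## Interface

Orientations are given as a unit quaternion [x, y, z, w].
In Python, from workcell import manip, eyes, workorder gives the robot as it stands. Calls block until the motion is done:
- manip.move_to(position, orientation): joint-space move of the TCP to a pose.
- manip.line_to(position, attitude=None, velocity=0.15): straight line of the TCP; attitude=None keeps the orientation; velocity is the mean speed in m/s.
- manip.move_joints(angles): joint-space move.
- manip.move_gripper(opening, effort=None): finger opening in m; effort is the grip in N (None keeps the last); returns when the fingers have stopped.
- manip.hold(seconds).
- manip.ik(position, orientation): joint angles nearest the present ones, or None.
- manip.get_obs(): the state.
- eyes.camera(name): name is "side" or "top" or "wrist"; returns the picture (384x512x3 uint8, blue, green, red); there is no depth.
- eyes.camera_model(name): a dict with "intrinsics" (3x3 intrinsics, pixels), "world_from_camera" (4x4, takes a point from camera to world coordinates); the wrist camera has in their place "T_tool_cam" (4x4, takes a point from camera to tool coordinates, whose origin is the TCP and whose axes are the flange's). Camera axes: x right, y up, looking along -z (the intrinsics and any distortion apply to the point x, -y, -z); pixel columns grow to the right and rows downward; lengths in m; the calibration is good to about 2 mm. The wrist camera is an equidistant fisheye: a pixel r from the principal point sees the ray r / f radians off the axis. A picture is of the moment at which its call begins: read the wrist's pose just before it. camera_model takes no time and is no camera call.
A pose or a line that the arm cannot do raises manip.MotionError and nothing moves.
- workorder.close_job(): hands the job in, once; it reports no verdict.
The state is a dict: "time_s": time; "joints": joint angles; "qd": joint speeds; "joint_efforts": joint torques, N m; "position": TCP position; "ee_rot": TCP orientation; "ft_force": force on the tool from outside, world axes, zero at the start; "ft_torque": the same for the moment, N m; "finger_gap": finger opening in m.
Only numpy, scipy, OpenCV 4.12 (cv2) and the standard library are available. Lean on these libraries where they do the work, as an engineer would, in place of code of your own. Each camera call takes 0.05 s, during which the arm holds its last target. There are 200 camera calls.

## Task

Load the engraver: turn the clutch collar to three dots, then feed every brass seal head on the bench, boss up and one at a time, by standing it in the open nest of the blue loader, pushing the red spring-return handle right to its stop and letting it snap home by itself (do not lead it back). Work the pusher only while the collar is on three dots; when all heads are under the clear guard, turn the collar back to one dot. Leave the other things on the bench where they are.

Things in the scene. Friction and masses are not known exactly. Their poses are not given: they have to be found in the camera images.
- loader: blue feed loader fixed to the bench, deck 30 mm above it. Origin on the bench under the nest's centre, z up, own +y = feed direction. Base 90 wide (x), y -125 to +190 mm. A 40 mm wide channel (x -20..20) runs along y; side guides 6 thick, 8 high, up to y +24. A blue engraver body (90 wide, 120 high) closes it at y 190..240; a 20 mm high bracket stands on the deck at y -120
- nest (a point): centre of the open loading nest (y -24 to +24) on the deck, 30 mm above the bench, axes as the loader; a head set here has 3 mm of room either side in x and 7 mm either way in y
- magazine (a point): point on the deck at loader y +107 mm, the middle of the magazine: the part of the channel from y +24 to +190 mm between clear walls, roofed by a clear guard (inside height 40 mm, outer top 73 mm above the bench, 52 wide), so heads get in only by the pusher; axes as the loader
- pusher (a joint): spring-return pusher slide, m: 0 = home, 0.056 = at its stop (loader +y). Spring 4 N at home, 8 N at the stop, about 13 N with four heads in line; let go, it snaps home. Its front face (36 wide, 11 high) stands at loader y -24 mm at home, +32 at the stop: a full stroke takes a head to y +49 or more and shoves those ahead along
- pusher_handle (a point): centre of the top of the pusher's red handle, a block 30 (loader x) x 14 (loader y) mm and 40 high, top 81 mm above the bench, foot on the steel slide 41 mm above the bench. At home it lies at loader y -64 mm; it moves with the slide
- clutch_box: grey box fixed to the bench, 110 x 110 x 28 mm, round black dial on top 30 mm above the bench. Origin under its centre, on the collar's axis; z up. Radial rows of 1 to 4 white dots mark the settings, at +0.75 (one dot), +0.25 (two), -0.25 (three), -0.75 rad (four) from its own x axis, anticlockwise positive from above
- collar (a joint): detented collar, rad, grows clockwise from above: 0 = one dot, 0.5 = two, 1.0 = three, 1.5 = four; stops at -0.12 and 1.62. Its red pointer stands at 0.75 minus the value from the box's x axis. Sprung detents (about 0.1 N m to pass) draw it into the nearest setting when let go; starts at one or two dots
- collar_top (a point): centre of the top of the knurled aluminium collar, 40 mm diameter, 34 high, upright axis; this point 64 mm above the bench. Grip it across its diameter from above
- head1: brass seal head (may be absent; three or four are out): 34 x 34 mm base 10 mm thick with a round boss of 22 mm diameter rising to 32 mm on its middle; origin at the centre of the underside, x and y along the base's sides, z up the boss; about 155 g; stands upright on the bench at the start
- head2: brass seal head (may be absent; three or four are out): 34 x 34 mm base 10 mm thick with a round boss of 22 mm diameter rising to 32 mm on its middle; origin at the centre of the underside, x and y along the base's sides, z up the boss; about 155 g; stands upright on the bench at the start
- head3: brass seal head (may be absent; three or four are out): 34 x 34 mm base 10 mm thick with a round boss of 22 mm diameter rising to 32 mm on its middle; origin at the centre of the underside, x and y along the base's sides, z up the boss; about 155 g; stands upright on the bench at the start
- head4: brass seal head (may be absent; three or four are out): 34 x 34 mm base 10 mm thick with a round boss of 22 mm diameter rising to 32 mm on its middle; origin at the centre of the underside, x and y along the base's sides, z up the boss; about 155 g; stands upright on the bench at the start
- jar: bystander, not to be disturbed: small glass jar with black lid, 52 mm across, 60 high
- hammer: bystander, not to be disturbed: hammer lying on the bench
- graver: bystander, not to be disturbed: screwdriver-like graver lying on the bench
- brush: bystander, not to be disturbed: brush lying on the bench
- pitch_block: bystander, not to be disturbed: dark wooden block 80 x 60 x 35 mm
- cup: bystander, not to be disturbed: blue ceramic cup, 70 across, 80 high
- vblock: bystander, not to be disturbed: dark steel block 50 x 70 x 40 mm
Mind the look-alikes: they are no part of the job. What is shaped like the head4 but pink or purple is not meant.

How it is judged:
By the outcome, as a careful person would: the job done as asked, in the order asked, and still so for the second after the job is handed in, with the robot touching nothing.
Of head1, head2, head3, head4 only 3 to 4 are there at a start; the rules pass over those that are not, and their reading is None.
At some moment in a run one of head1, head2, head3, head4 may be knocked a few centimetres aside while the robot is not near it.
It also fails if it takes over 210 s, if anything falls off the work surface, if the arm or the gripper's body presses on something with over 40 N, if the wrist force passes 120 N, or if a joint passes its speed limit or range.

## Working session

There is one attempt and no reset: what is moved stays moved. The work goes in short steps, each a Python script; the robot and the scene stay as the last script left them, time stands still between calls to the robot, and variables do not carry over. Pictures are saved under pics/ and viewed, about 12 in all and at most 16, crops included, and the job is handed in when it is done.

```bash
ls; mkdir -p pics; python3 - <<'E'
from workcell import manip, eyes, workorder
import cv2
for n in ("top","side"):
    im=eyes.camera(n); cv2.imwrite(f"pics/{n}0.png",im)
    m=eyes.camera_model(n); print(n,m)
print(eyes.camera_model("wrist")); print(manip.get_obs())
E
```

```text
pics
top {'intrinsics': array([[416.17039051,   0.        , 255.55365934],
       [  0.        , 416.17039051, 190.38511434],
       [  0.        ,   0.        ,   1.        ]]), 'world_from_camera': array([[ 0.06712385,  0.97604133, -0.20697272,  0.19103247],
       [-0.99774145,  0.06618883, -0.01144695, -0.01394084],
       [ 0.00252659,  0.20727362,  0.97827975,  1.37271128],
       [ 0.        ,  0.        ,  0.        ,  1.        ]])}
side {'intrinsics': array([[393.90740535,   0.        , 250.98879395],
       [  0.        , 393.90740535, 186.48659244],
       [  0.        ,   0.        ,   1.        ]]), 'world_from_camera': array([[-0.92845272,  0.20517075, -0.30964577,  0.16015778],
       [-0.37107178, -0.47466995,  0.79811914,  0.79452588],
       [ 0.01677116,  0.8559167 ,  0.51684169,  0.60943581],
       [ 0.        ,  0.        ,  0.        ,  1.        ]])}
{'intrinsics': array([[297.31863964,   0.        , 257.59147143],
       [  0.        , 297.31863964, 192.22082138],
       [  0.        ,   0.        ,   1.        ]]), 'T_tool_cam': array([[-8.65137474e-04,  9.
[... 295 characters left out ...]
1.00000000e+00]])}
{'time_s': 0.1, 'joints': array([-1.25538717e+00,  2.77087606e-01, -2.77265330e-02,  1.26802700e+00,
        1.66808430e-05,  1.46739329e+00]), 'qd': array([-0.00071317, -0.00163173,  0.00221596,  0.00103154,  0.00094551,
        0.00043398]), 'joint_efforts': array([ 2.23908341e-04, -4.46708143e+01,  2.96128339e+01,  8.44746886e-03,
       -8.55346821e-05, -3.44798025e-06]), 'position': array([ 0.25394574, -0.57031109,  0.2302606 ]), 'ee_rot': array([ 9.78154038e-01,  2.07878890e-01, -9.98817193e-05, -1.01754972e-03]), 'ft_force': array([ 0.12599816, -0.58499562,  0.39721804]), 'ft_torque': array([ 0.01236457, -0.05105049,  0.01440398]), 'finger_gap': 0.08535218058686306}
```

View pics/top0.png

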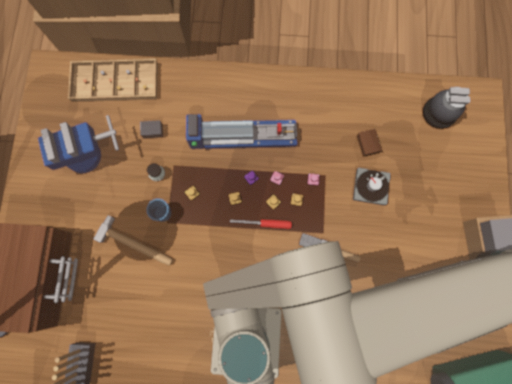

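View pics/side0.png

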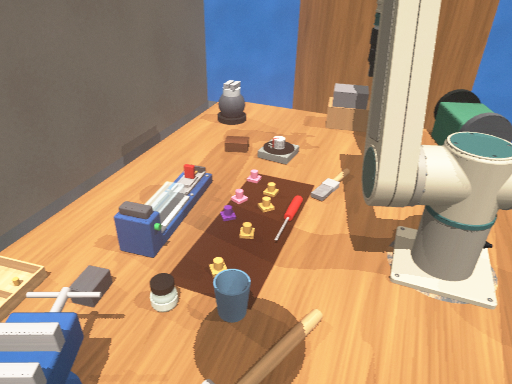

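```bash
cat > h.py <<'E'
from workcell import manip, eyes, workorder
import cv2, numpy as np
from scipy.spatial.transform import Rotation as R
def Q(a): return [np.cos(a/2),np.sin(a/2),0,0]   # tool down, tool x at world angle a, jaws at a-90deg
def pose():
    o=manip.get_obs(); T=np.eye(4); T[:3,:3]=R.from_quat(o["ee_rot"]).as_matrix(); T[:3,3]=o["position"]; return T
class View:
    def __init__(s,name,save=None):
        m=eyes.camera_model(name); s.K=m["intrinsics"]; s.fish="T_tool_cam" in m
        s.T=pose()@m["T_tool_cam"] if s.fish else m["world_from_camera"]
        s.im=eyes.camera(name)
        if save: cv2.imwrite(f"pics/{save}.png",s.im); np.savez(f"pics/{save}.npz",K=s.K,T=s.T)
    def pt(s,u,v,z):
        p=np.array([(u-s.K[0,2])/s.K[0,0],(v-s.K[1,2])/s.K[1,1]])
        if s.fish:
            t=np.linalg.norm(p); d=np.r_[p/max(t,1e-9)*np.sin(t),np.cos(t)]
        else: d=np.r_[p,1]
        d=s.T[:3,:3]@(d*[1,-1,-1]); c=s.T[:3,3]
        return c+d*(z-c[2])/d[2]
    def px(s,P):
        c=s.T[:3,:3].T@(np.asarray(P)-s.T[:3,3]); c=c*[1,-1,-1]
        if s.fish:
            r=np.hypot(c[0],c[1]); t=np.arctan2(r,c[2]); p=c[:2]/r*t
        else: p=c[:2]/c[2]
        return s.K[:2,:2]@p+s.K[:2,2]
class Saved(View):
    def __init__(s,save):
        d=np.load(f"pics/{save}.npz"); s.K=d["K"];s.T=d["T"];s.im=cv2.imread(f"pics/{save}.png"); s.fish=True
E
python3 - <<'E'
from h import *
v=View("top")
for n,u,vv,z in [("h",192,193,.03),("h",235,199,.03),("h",273,202,.03),("h",297,200,.03),("clutch",373,186,.03),("col",374,182,.06),("red",280,128,.08),("Ll",188,147,.0),("Lr",297,145,.03),("Lr2",297,122,.03)]: print(n,v.pt(u,vv,z).round(3))
manip.move_to([.38,0,.35],Q(0)); print(manip.get_obs()["joints"].round(2))
View("wrist","w1")
E
```

```text
h [0.452 0.21  0.03 ]
h [0.442 0.067 0.03 ]
h [ 0.44  -0.058  0.03 ]
h [ 0.452 -0.136  0.03 ]
clutch [ 0.516 -0.385  0.03 ]
col [ 0.522 -0.38   0.06 ]
red [ 0.679 -0.065  0.08 ]
Ll [0.618 0.245 0.   ]
Lr [ 0.641 -0.127  0.03 ]
Lr2 [ 0.723 -0.124  0.03 ]
[-0.17 -0.21 -0.29  1.5  -0.    2.97]
```

View pics/w1.png

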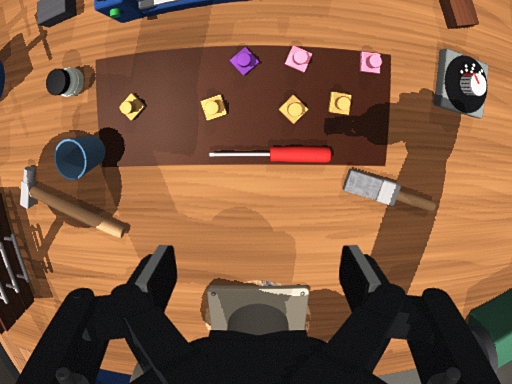

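```bash
python3 - <<'E'
from h import *
manip.move_to([.70,0.0,.28],Q(np.pi)); View("wrist","w2")
manip.move_to([.54,-.38,.20],Q(np.pi)); View("wrist","w3"); o=manip.get_obs(); print(o["time_s"],o["joints"].round(2))
a,b=Saved("w2").im,Saved("w3").im
cv2.imwrite("pics/w23.png",cv2.resize(np.vstack([a[:,:],b[:384]]),None,fx=.78,fy=.78))
E
```

```text
6.5833 [-0.71  0.35  0.01  1.23  0.   -0.71]
```

View pics/w2.png

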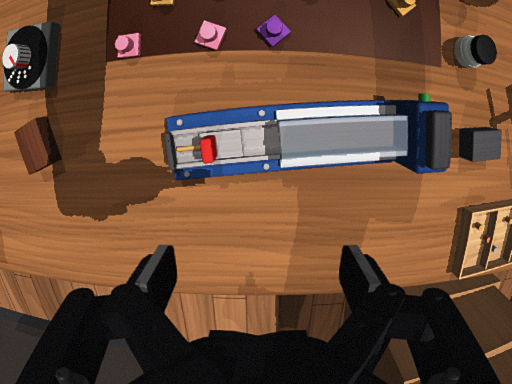

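View pics/w3.png

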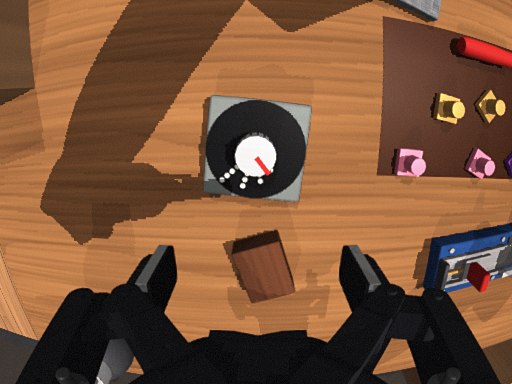

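```bash
python3 - <<'E'
from h import *
a,b=Saved("w2").im,Saved("w3").im
A=cv2.resize(a[95:185,155:355],None,fx=4,fy=4,interpolation=cv2.INTER_CUBIC)  # 800x360
B=cv2.resize(b[90:150+60,195:320],None,fx=2,fy=2,interpolation=cv2.INTER_CUBIC)
B=cv2.copyMakeBorder(B,0,0,0,800-B.shape[1],cv2.BORDER_CONSTANT)
cv2.imwrite("pics/c1.png",np.vstack([A,B]))
# clutch: white/red pieces
v=Saved("w3"); hsv=cv2.cvtColor(v.im,cv2.COLOR_BGR2HSV)
def blobs(m,lo=2):
    n,l,s,c=cv2.connectedComponentsWithStats(m.astype(np.uint8)); return [(c[i].round(1).tolist(),int(s[i,4])) for i in range(1,n) if s[i,4]>=lo]
w=np.zeros(hsv.shape[:2],bool); w[95:200,205:310]=1
print("white",blobs(w&(hsv[...,2]>170)&(hsv[...,1]<60)))
print("red",blobs(w&(hsv[...,2]>120)&(hsv[...,1]>150)))
v=Saved("w2"); hsv=cv2.cvtColor(v.im,cv2.COLOR_BGR2HSV); w[:]=0; w[95:185,155:355]=1
print("red",blobs(w&(hsv[...,2]>100)&(hsv[...,1]>170)&((hsv[...,0]<8)|(hsv[...,0]>172))))
E
```

```text
white [([222.4, 103.7], 9), ([234.3, 100.6], 11), ([229.5, 104.4], 8), ([213.5, 108.0], 6), ([300.0, 115.6], 311), ([219.5, 109.0], 2), ([223.2, 109.2], 5), ([217.1, 114.9], 10), ([211.5, 114.0], 2), ([210.5, 123.5], 4), ([254.7, 155.2], 1210), ([231.8, 170.9], 21), ([226.7, 175.0], 24), ([221.5, 178.0], 8), ([244.3, 179.1], 20), ([260.0, 180.9], 20), ([296.0, 179.8], 4), ([242.1, 185.1], 22)]
red [([206.8, 96.1], 16), ([281.0, 97.7], 392), ([306.0, 176.4], 350), ([262.5, 166.0], 90), ([229.3, 197.9], 154)]
red [([207.8, 149.3], 345)]
```

View pics/c1.png

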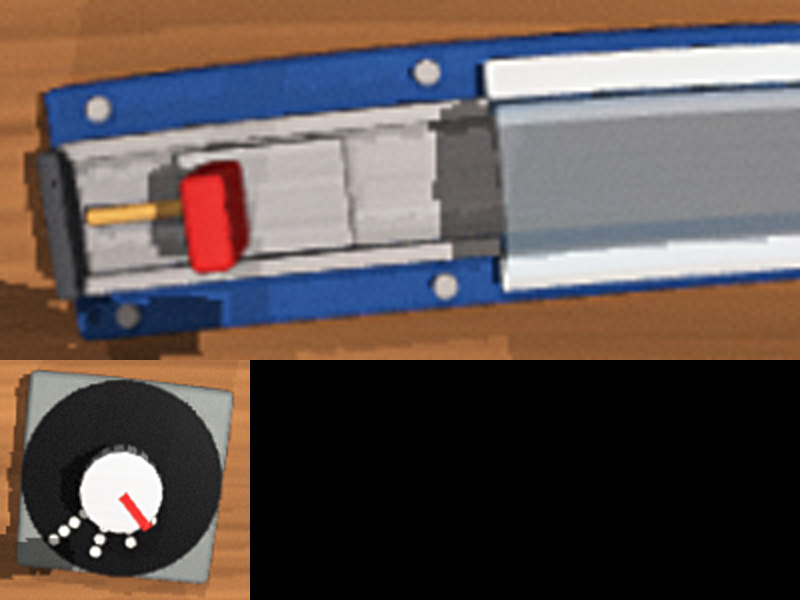

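```bash
cat >> h.py <<'E'
def blobs(m,lo=2):
    n,l,s,c=cv2.connectedComponentsWithStats(m.astype(np.uint8)); return [(c[i],int(s[i,4])) for i in range(1,n) if s[i,4]>=lo]
E
python3 - <<'E'
from h import *
v=Saved("w2"); c=lambda x,y,z: v.pt(155+(x-1.5)/4,95+(y-1.5)/4,z)
s=[c(97,109,.031),c(427,72,.031),c(127,316,.031),c(445,286,.031)]
m1,m2=(s[0]+s[2])/2,(s[1]+s[3])/2
for p in s: print(p.round(4))
d=(m2-m1)[:2]; th=np.arctan2(d[1],d[0]); print("axis ang",th, "sides",[np.arctan2(*(b-a)[:2][::-1]) for a,b in((s[0],s[1]),(s[2],s[3]))])
f=d/np.hypot(*d); n=np.array([f[1],-f[0]])
hsv=cv2.cvtColor(v.im,cv2.COLOR_BGR2HSV); w=np.zeros(hsv.shape[:2],bool); w[120:180,190:225]=1
red=w&(hsv[...,1]>170)&((hsv[...,0]<8)|(hsv[...,0]>172))
for t in(100,170,190): print(t,[(b[0].round(1),b[1]) for b in blobs(red&(hsv[...,2]>t),20)])
def rel(p): q=p[:2]-m1[:2]; return round(q@f,4),round(q@n,4)
hb=blobs(red&(hsv[...,2]>190),20)
hp=v.pt(*max(hb,key=lambda b:b[1])[0],.081); print("handle",hp,rel(hp),"-> nest along",rel(hp)[0]+.064)
for nm,p in (("seam1",c(345,135,.041)),("seam2",c(352,245,.041)),("guardfoot1",c(500,110,.03)),("guardtop a",c(486,62,.073)),("guardtop b",c(503,290,.073)),("backL",c(47,92,.03)),("backR",c(80,337,.03))): print(nm,rel(p))
v=Saved("w3"); 
C=v.pt(254.9,155.6,.064); print("collar",C)
ang=lambda p:np.arctan2(*(p-C)[:2][::-1])
print("pointer",ang(v.pt(262.5,166,.065)))
for u,w_ in((231.8,170.9),(226.7,175),(221.5,178),(244.3,179.1),(242.1,185.1),(260,180.9)): 
    p=v.pt(u,w_,.03); print(round(ang(p),3),np.hypot(*(p-C)[:2]).round(4))
hsv=cv2.cvtColor(v.im,cv2.COLOR_BGR2HSV); k=np.zeros(hsv.shape[:2],np.uint8); k[90:205,200:315]=hsv[90:205,200:315,2]<70
# box corners
for u,w_ in((195+33/2,90+12/2),(195+233/2,90+32/2),(195+207/2,90+223/2),(195+16/2,90+202/2)): print("corner",v.pt(u,w_,.028).round(4))
E
```

```text
[ 0.6486 -0.108   0.031 ]
[0.6386 0.0027 0.031 ]
[ 0.7208 -0.1013  0.031 ]
[0.7109 0.0089 0.031 ]
axis ang 1.6602996679410487 sides [np.float64(1.66029027612508), np.float64(1.6603091019671083)]
100 [(array([207.8, 149.3]), 345)]
170 [(array([206.3, 150.6]), 242)]
190 [(array([206.5, 150.6]), 230)]
handle [ 0.68018713 -0.06246379  0.081     ] (np.float64(0.0424), np.float64(-0.0007)) -> nest along 0.1064
seam1 (np.float64(0.0829), np.float64(-0.0189))
seam2 (np.float64(0.0815), np.float64(0.0174))
guardfoot1 (np.float64(0.134), np.float64(-0.0216))
guardtop a (np.float64(0.1282), np.float64(-0.0397))
guardtop b (np.float64(0.1279), np.float64(0.0293))
backL (np.float64(-0.0173), np.float64(-0.0444))
backR (np.float64(-0.0186), np.float64(0.0423))
collar [ 0.51564055 -0.38396488  0.064     ]
pointer 0.630841806428568
-0.828 0.0347
-0.839 0.042
-0.868 0.0487
-0.351 0.0349
-0.351 0.0422
0.148 0.0352
corner [ 0.4577 -0.43    0.028 ]
corner [ 0.4681 -0.3243  0.028 ]
corner [ 0.5752 -0.3349  0.028 ]
corner [ 0.5628 -0.4431  0.028 ]
```

```bash
cat >> h.py <<'E'
f=np.array([np.cos(1.6603),np.sin(1.6603)]); lx=np.array([f[1],-f[0]])
NEST=np.array([.6486+.7208,-.108-.1013])/2+.1064*f      # loader axis angle 1.6603
COL=np.array([.5156,-.3840])
def L(x,y,z): return np.r_[NEST+x*lx+y*f,z]
def turn(dq):
    a0=np.pi+dq/2
    p=np.r_[COL,.12]; manip.move_to(p,Q(a0)); manip.line_to(np.r_[COL,.037],velocity=.15)
    manip.move_gripper(.03,40); print("gap",manip.get_obs()["finger_gap"])
    q=np.array(manip.get_obs()["joints"]); q[5]+=dq; manip.move_joints(q)
    o=manip.get_obs(); print("F",o["ft_force"].round(1),o["ft_torque"].round(2))
    manip.move_gripper(.085); manip.line_to(np.r_[COL,.15],velocity=.3)
E
python3 - <<'E'
from h import *
print(NEST)
turn(1.0)
manip.move_to([.54,-.38,.20],Q(np.pi)); v=View("wrist","w4"); print(manip.get_obs()["time_s"])
hsv=cv2.cvtColor(v.im,cv2.COLOR_BGR2HSV); w=np.zeros(hsv.shape[:2],bool); w[135:185,230:285]=1
b=max(blobs(w&(hsv[...,2]>120)&(hsv[...,1]>150)),key=lambda b:b[1]); p=v.pt(*b[0],.065)[:2]-COL; print(b,np.arctan2(p[1],p[0]))
cv2.imwrite("pics/c2.png",cv2.resize(v.im[90:210,195:320],None,fx=3,fy=3))
E
```

```text
[0.67518952 0.0013241 ]
gap 0.038877557911393176
F [0.2 6.  2.1] [ 1.02 -0.08  0.07]
10.9167
(array([250.49450549, 170.47252747]), 91) -0.319394865939742
```

View pics/c2.png

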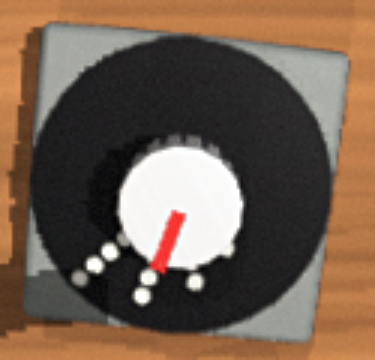

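```bash
cat >> h.py <<'E'
def brass(im):
    h=cv2.cvtColor(im,cv2.COLOR_BGR2HSV); m=cv2.inRange(h,(18,110,110),(32,255,255))
    return cv2.morphologyEx(m,cv2.MORPH_CLOSE,np.ones((3,3),np.uint8))
def heads(v,lo=60,show=False):
    out=[]
    for c in cv2.findContours(brass(v.im),cv2.RETR_EXTERNAL,cv2.CHAIN_APPROX_NONE)[0]:
        if cv2.contourArea(c)<lo: continue
        P=np.array([v.pt(u,w,.010)[:2] for u,w in c[:,0]])
        (x,y),(a,b),t=cv2.minAreaRect((P*1000).astype(np.float32))
        if show: print(np.round([x,y,a,b,t],1),c[:,0].mean(0).round())
        if 28<a<48 and 28<b<48: out.append((x/1000,y/1000,np.radians(t),a,b))
    return out
E
python3 - <<'E'
from h import *
v=Saved("w1"); r=heads(v,show=True)
E
```

```text
[443.6 -59.9  32.3  32.4  46. ] [293. 109.]
[447.1  69.4  32.9  34.   16.5] [214. 107.]
[455.7 214.2  34.2  34.3  43.9] [131. 107.]
[ 456.8 -137.4   33.6   34.    84.5] [340. 103.]
```

```bash
cat >> h.py <<'E'
AF=1.6603
def look(xy,z=.12,save=None):
    for k in range(3):
        manip.move_to(np.r_[np.array(xy)-.085*f,z],Q(AF)); v=View("wrist",save)
        hs=heads(v); assert hs,"no head seen"
        h=min(hs,key=lambda q:np.hypot(q[0]-xy[0],q[1]-xy[1])); d=np.hypot(h[0]-xy[0],h[1]-xy[1])
        print("head",np.round(h,3),"off",d.round(3)); xy=h[:2]
        if d<.02: return h
def pick(xy,save=None):
    h=look(xy,save=save); d=(h[2]-AF+np.pi/4)%(np.pi/2)-np.pi/4; a=AF+d
    manip.move_gripper(.055); manip.move_to([h[0],h[1],.08],Q(a)); manip.line_to([h[0],h[1],.013],velocity=.12)
    manip.move_gripper(.015,35); print("gap",manip.get_obs()["finger_gap"],"F",manip.get_obs()["ft_force"].round(1))
    manip.line_to([h[0],h[1],.13],velocity=.25)
def place():
    manip.move_to(L(0,0,.13),Q(AF)); print("gap",manip.get_obs()["finger_gap"])
    manip.line_to(L(0,0,.06),velocity=.25); manip.line_to(L(0,0,.0445),velocity=.05)
    print("place F",manip.get_obs()["ft_force"].round(1)); manip.move_gripper(.045)
    manip.line_to(L(0,0,.13),velocity=.3)
E
python3 - <<'E'
from h import *
pick((.457,-.137)); place()
manip.move_to(L(0,-.1,.16),Q(AF)); v=View("wrist","w5"); print(manip.get_obs()["time_s"])
E
```

```text
head [ 0.457 -0.137  1.459 33.428 33.575] off 0.0
gap 0.020350139511183432 F [-1.4 -0.6  6.3]
gap 0.020555600464615426
place F [-0.4  0.9 -1.9]
18.25
```

View pics/w5.png

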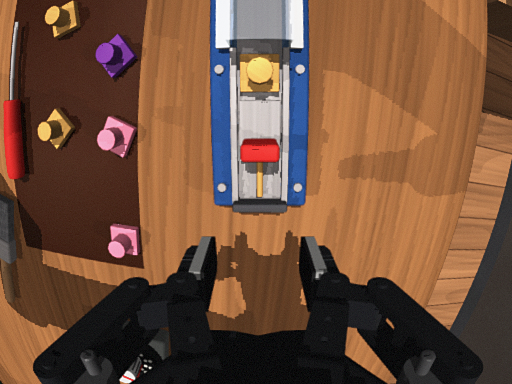

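```bash
cat >> h.py <<'E'
def fy(): return -float(np.dot(np.array(manip.get_obs()["ft_force"])[:2],f))
def push():
    manip.move_gripper(0.0,35); manip.move_to(L(0,-.098,.12),Q(AF)); manip.line_to(L(0,-.098,.058),velocity=.2)
    b=fy(); y=-.036; manip.line_to(L(0,y,.058),velocity=.08); log=[]
    while True:
        manip.hold(.05); F=fy()-b; ya=float((manip.get_obs()["position"][:2]-NEST)@f); log.append((round(y*1e3,1),round(ya*1e3,1),round(F,1)))
        if F>26 or y>-.014: break
        y+=.0015; manip.line_to(L(0,y,.058),velocity=.05)
    print(log)
    manip.line_to(L(0,y,.13),velocity=.4)
E
python3 - <<'E'
from h import *
push()
manip.move_to(L(0,-.1,.16),Q(AF)); v=View("wrist","w6"); print(manip.get_obs()["time_s"])
E
```

```text
[(-36.0, -37.7, 7.2), (-34.5, -36.5, 8.1), (-33.0, -35.2, 8.4), (-31.5, -33.8, 7.7), (-30.0, -32.3, 8.3), (-28.5, -30.9, 8.5), (-27.0, -29.4, 8.8), (-25.5, -28.0, 8.4), (-24.0, -26.5, 8.9), (-22.5, -25.0, 9.7), (-21.0, -24.3, 11.0), (-19.5, -24.3, 14.5), (-18.0, -24.3, 17.6), (-16.5, -24.3, 20.0), (-15.0, -24.3, 24.6), (-13.5, -24.3, 27.2)]
25.8083
```

View pics/w6.png

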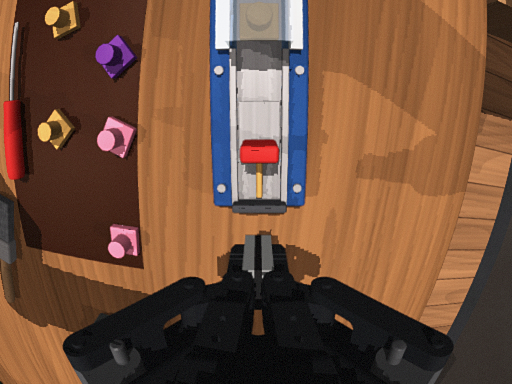

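```bash
sed -i 's/y>-.014/y>-.010/' h.py; cat >> h.py <<'E'
def check(save=None):
    manip.move_to(L(0,-.1,.16),Q(AF)); v=View("wrist",save)
    for c in cv2.findContours(brass(v.im),cv2.RETR_EXTERNAL,cv2.CHAIN_APPROX_NONE)[0]:
        if cv2.contourArea(c)<150: continue
        P=np.array([v.pt(a,b,.040)[:2] for a,b in c[:,0]])-NEST; P=np.c_[P@lx,P@f]
        if np.abs(P.mean(0)).max()<.03: print("nest blob x",P[:,0].min().round(4),P[:,0].max().round(4),"y",P[:,1].min().round(4),P[:,1].max().round(4))
    h=cv2.cvtColor(v.im,cv2.COLOR_BGR2HSV); b=max(blobs(cv2.inRange(h[125:175,225:300],(0,170,190),(8,255,255))>0),key=lambda b:b[1])[0]
    p=v.pt(b[0]+225,b[1]+125,.081)[:2]-NEST; print("handle y",(p@f).round(4),"x",(p@lx).round(4),"t",manip.get_obs()["time_s"])
E
python3 - <<'E'
from h import *
pick((.4436,-.0599)); place(); check(); push(); check("w7")
E
```

```text
head [ 0.444 -0.06   0.809 33.538 33.325] off 0.0
gap 0.020810679064616196 F [-0.4  0.7  5.8]
gap 0.020326867024903984
place F [-0.2  0.4 -1.6]
nest blob x -0.0171 0.0157 y -0.0164 0.0138
handle y -0.0639 x -0.0005 t 32.875
[(-36.0, -37.7, 7.4), (-34.5, -36.7, 8.2), (-33.0, -35.4, 8.2), (-31.5, -34.0, 8.5), (-30.0, -32.5, 10.0), (-28.5, -31.1, 9.0), (-27.0, -29.7, 8.7), (-25.5, -28.2, 10.2), (-24.0, -26.7, 8.4), (-22.5, -25.3, 8.8), (-21.0, -24.4, 10.8), (-19.5, -24.4, 13.2), (-18.0, -24.3, 17.3), (-16.5, -24.3, 20.4), (-15.0, -24.3, 23.6), (-13.5, -24.3, 27.0)]
handle y -0.0638 x -0.0007 t 40.4333
```

```bash
python3 - <<'E'
from h import *
pick((.447,.0694)); place(); check(); push(); check()
pick((.4557,.2142)); place(); check("w8")
E
```

```text
head [ 0.447  0.069  0.302 33.565 33.516] off 0.0
gap 0.020195845994290675 F [-0.9  0.3  5.3]
gap 0.020435352677315322
place F [-0.6  0.5 -1.5]
nest blob x -0.0171 0.0157 y -0.0164 0.0156
handle y -0.0639 x -0.0005 t 47.3917
[(-36.0, -37.8, 6.9), (-34.5, -37.0, 8.3), (-33.0, -35.8, 8.2), (-31.5, -34.4, 9.7), (-30.0, -32.9, 9.2), (-28.5, -31.5, 10.4), (-27.0, -30.1, 10.0), (-25.5, -28.5, 9.7), (-24.0, -27.1, 10.0), (-22.5, -25.7, 8.3), (-21.0, -24.4, 10.8), (-19.5, -24.3, 12.4), (-18.0, -24.3, 17.6), (-16.5, -24.3, 19.6), (-15.0, -24.3, 22.9), (-13.5, -24.3, 26.4)]
handle y -0.0638 x -0.0006 t 54.95
head [ 0.456  0.214  0.734 33.607 33.573] off 0.001
gap 0.020546686025659844 F [-0.6 -0.9  6.1]
gap 0.020202563676010137
place F [ 0.   1.1 -0.6]
nest blob x -0.0163 0.0166 y -0.0164 0.0138
handle y -0.0639 x -0.0005 t 62.4333
```

```bash
python3 - <<'E'
from h import *
push(); check()
manip.move_to([.70,0.0,.28],Q(np.pi)); View("wrist","w9")
manip.move_to([.54,-.38,.20],Q(np.pi)); v=View("wrist","w10"); print(manip.get_obs()["time_s"])
a=cv2.resize(Saved("w9").im[60:200,140:480],None,fx=2.2,fy=2.2); b=cv2.resize(v.im[90:210,:],None,fx=a.shape[1]/512,fy=a.shape[1]/512)
cv2.imwrite("pics/c3.png",np.vstack([a,b]))
E
```

```text
[(-36.0, -38.3, 7.1), (-34.5, -37.6, 9.0), (-33.0, -36.4, 9.7), (-31.5, -35.0, 10.0), (-30.0, -33.6, 9.9), (-28.5, -32.1, 9.9), (-27.0, -30.6, 9.9), (-25.5, -29.2, 9.5), (-24.0, -27.7, 9.9), (-22.5, -26.3, 9.5), (-21.0, -24.8, 9.5), (-19.5, -24.3, 12.6), (-18.0, -24.3, 16.1), (-16.5, -24.3, 19.0), (-15.0, -24.3, 22.7), (-13.5, -24.3, 26.8)]
handle y -0.0639 x -0.0007 t 69.9917
72.8583
```

View pics/c3.png

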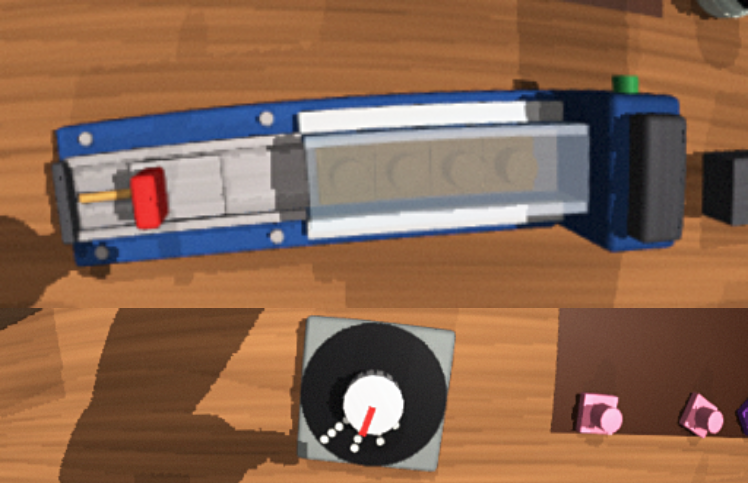

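All four heads are under the guard, the handle is home and the pointer is still on three dots. I'll turn the collar back now.

```bash
python3 - <<'E'
from h import *
manip.move_gripper(.085); turn(-1.0)
manip.move_to([.54,-.38,.20],Q(np.pi)); v=View("wrist","w11")
hsv=cv2.cvtColor(v.im,cv2.COLOR_BGR2HSV); w=np.zeros(hsv.shape[:2],bool); w[135:185,230:285]=1
b=max(blobs(w&(hsv[...,2]>120)&(hsv[...,1]>150)),key=lambda b:b[1]); p=v.pt(*b[0],.065)[:2]-COL; print(b,np.arctan2(p[1],p[0]))
manip.move_to([.38,0,.35],Q(0)); View("wrist","w12"); print(manip.get_obs()["time_s"])
a=cv2.resize(v.im[90:210,195:320],None,fx=2,fy=2); c=Saved("w12").im; a=cv2.copyMakeBorder(a,0,c.shape[0]-a.shape[0],0,0,cv2.BORDER_CONSTANT)
cv2.imwrite("pics/c4.png",np.hstack([c,a]))
E
```

```text
gap 0.03906550963339463
F [1.1 4.9 2.5] [ 1.11 -0.01  0.01]
(array([262.23076923, 169.03296703]), 91) 0.6328793217231504
81.1
```

View pics/c4.png

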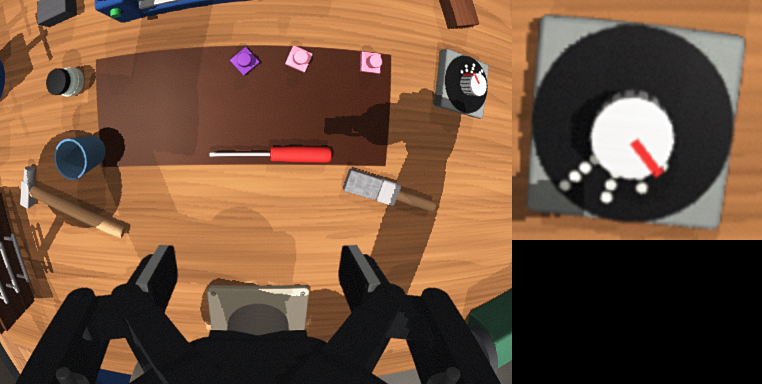

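The pointer is back at +0.633 rad, where it started (one dot). No brass heads are left on the mat, and the bystanders and look-alikes haven't moved.

```bash
python3 -c "
from h import *
workorder.close_job()"
```

```text
the job is handed in; nothing more can be done
```

The job is done and handed in at about 81 s of the 210 s allowed. I turned the collar to three dots and fed all four brass heads one at a time, boss up. For each one I pushed the handle to its stop, then lifted the fingers clear so it sprang back by itself. After the last head I turned the collar back to one dot.

**Last checks:**
- **Magazine:** all four heads are visible in line under the clear guard, and no brass is left on the mat.
- **Handle:** every push ended against the stop, with about 27 N on the fingers. After the last three strokes the handle measured home at loader y −64 mm; after the first I checked it by eye.
- **Collar:** the pointer read −0.32 rad on three dots (about −0.355 expected), and a picture after the last push showed it still there. At the end it read 0.633 rad, against 0.631 rad at the start on one dot.
- **Other things on the bench:** the pink and purple look-alikes, graver, brush, jar, cup and hammer look unmoved compared with the first picture. I did not measure them or check the other blocks separately.

No check failed, and I saw none of the heads knocked aside during the run.

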